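# Tip the biscuit box into the pick-up frame

## Robot

A 6-joint arm with a two-finger parallel gripper is mounted at the origin on the work surface. World frame = base frame: x ahead of the robot, y to its left, z up, the work surface at z = 0. Lengths are in m, angles in degrees, forces in N, time in s.
With the tool pointing down it reaches from about 0.325 to 0.775 m from the base axis. Payload 5.5 kg.
Tool frame: the origin (TCP) lies at the centre of the arm's flange, where the gripper is bolted on; the fingertips stand 182 mm ahead of it and the grasp point (between the pads) lies 163 mm ahead of it; z points along the fingers, y is the direction in which the jaws open and shut (so a half turn about z gives the same grasp; the last joint's range is limited). The gripper opens to 88 mm and grips with 3 to 60 N. Pads are 20 mm wide; open, the fingers measure 115 mm over their backs; the gripper's body (75 mm by 178 mm) begins 61 mm behind the grasp point.
Start: joints at [70.147, 5.22, 70.514, -0, 104.267, -3.249], TCP at [0.171, 0.575, 0.405] pointing down, gripper open.
Joint ranges: [-164.24, 164.24], [-49.07, 125.15], [9.68, 141.18], [-86.29, 266.29], [3.28, 154.24], [-151.56, 151.56]. Speed limits (degrees/s): [147.25, 147.25, 172.46, 180, 180, 180].

## Interface

Orientations are given as [roll, pitch, yaw] about the fixed x, y, z axes, in that order (R = Rz(yaw) Ry(pitch) Rx(roll)).
In Python, from station import r gives the robot as it stands. The module is installed in compiled form; this text tells all that it offers. Calls block until the motion is done:
- r.reach(position, orientation): joint-space move of the TCP to a pose.
- r.servo_line(position, rotation=None, speed=0.15): straight line of the TCP; rotation=None keeps the orientation; speed is the mean speed in m/s.
- r.move_joints(angles): joint-space move.
- r.let_go() and r.grab(squeeze=None): open the fingers fully, or close them until they stop; squeeze is the grip in N (None keeps the last).
- r.wait(seconds).
- r.inverse_kinematics(position, orientation): joint angles nearest the present ones, or None.
- r.sense(): the state.
- r.snapshot(name): name is "scene" or "top"; returns a dict with "frame" (400x640x3 uint8, red, green, blue), "fx", "fy", "cx", "cy" (pixels), "dist_coeffs" ([k1, k2, p1, p2, k3] as OpenCV has them; the pictures are not rectified), "R" (3x3) and "t" (3): a world point X has camera coordinates R X + t. Camera axes: x right, y down, z forward; pixel columns grow to the right and rows downward; lengths in m; the calibration is good to about 2 mm. A picture is of the moment at which its call begins. There is no depth.
A pose or a line that the arm cannot do raises r.IKError and nothing moves.
- r.hand_in(): hands the job in, once; it reports no verdict.
The state is a dict: "clock": time; "joints": joint angles; "joint_vel": joint speeds; "joint_torque": joint torques, N m; "tcp_pos": TCP position; "orientation": TCP orientation; "contact_force": force on the tool from outside, world axes, zero at the start; "torque": the same for the moment, N m; "opening": finger opening in m.
Only numpy, scipy, OpenCV 4.12 (cv2) and the standard library are available. Lean on these libraries where they do the work, as an engineer would, in place of code of your own. Each camera call takes 0.05 s, during which the arm holds its last target.

## Task

Get the pink box of biscuits ready for collection, using only the fingertips or the outside of the fingers: never grip or lift it. Slide it, still standing, up to the near end of the yellow tape frame, then push it over near its top so that it falls flat, window up, inside the frame: it must land there, not be shoved in afterwards, and may lie on the tape but not stick out beyond it. Leave everything else on the counter where it is.

Things in the scene. Friction and masses are not known exactly. Their poses are not given: they have to be found in the camera images.
- biscuit_box: Pink gift box of biscuits, a stiff closed carton, 70 thick (its x) x 130 broad (its y) x 180 tall (its z), 0.3 to 0.6 kg, evenly filled. It starts standing; origin: centre of its foot (the 70 x 130 end). Window on its -x face; plain +x face towards the tape frame. Friction about 0.6: pushed within 35 mm of the counter it slides upright, pushed in its upper half it tips about its far lower edge
- foot_left (a point): corner of the box's plain back face: x = +35, y = +65, z = 0 mm in the box's frame
- foot_right (a point): corner of the box's plain back face: x = +35, y = -65, z = 0 mm in the box's frame
- top_left (a point): corner of the box's plain back face: x = +35, y = +65, z = 180 mm in the box's frame
- top_right (a point): corner of the box's plain back face: x = +35, y = -65, z = 180 mm in the box's frame
- tape_frame: Pick-up frame of yellow tape stuck flat on the counter (no height). Outside 248 long (its x) x 198 wide (its y), tape 19 wide, so 210 x 160 inside. Origin: its middle. Its +x runs lengthways from the end nearest the box (x = -124) to the far end (+124), roughly to the robot's left; z up. The box starts with its origin at x = -250 to -200, too far off to land inside if tipped there
- bell: chrome counter bell on a black round base, 84 across, 60 tall; stands just beyond the far end of the tape frame; origin: centre of its underside. Not to be moved
- mint_box: mint-green carton with a cream cross band, 50 x 120 x 100 tall, standing on the counter on the customers' side, by the near end of the tape frame; origin: centre of its underside. Not to be moved
- tea_tin: dark blue round tea tin with a brass lid, 72 across, 95 tall, on the customers' side of the tape frame; origin: centre of its underside. Not to be moved
- mug: white mug, 72 across, 80 tall, handle along its +y, on the robot's side of the tape frame; origin: centre of its underside. Not to be moved
- cake_tongs: steel cake tongs, 225 long, lying flat at the left of the counter; origin: centre of its underside. Not to be moved
- candy_jar: glass jar of sweets with a steel lid, 94 across, 119 tall, at the right; origin: centre of its underside. Not to be moved
- cup_stack: stack of paper cups, 85 across, 140 tall, at the right; origin: centre of its underside. Not to be moved
Things that resemble listed ones, but are neither listed nor needed, are in the scene too. Of the things like the biscuit_box, leave any that is purple; of the rest the smaller one is meant.

How it is judged:
By the outcome, as a careful person would: the job done as asked, in the order asked, and still so for the second after the job is handed in, with the robot touching nothing.
It also fails if it takes over 51 s, if anything falls off the work surface, if the arm or the gripper's body presses on something with over 40 N, if the wrist force passes 120 N, or if a joint passes its speed limit or range.

## Working session

There is one attempt and no reset: what is moved stays moved. The work goes in short steps, each a Python script; the robot and the scene stay as the last script left them, time stands still between calls to the robot, and variables do not carry over. Pictures are saved under pics/ and viewed, and the job is handed in when it is done.

```bash
mkdir -p pics; ls; python3 - <<'E'
from station import r
import cv2,json,numpy as np
for n in ("scene","top"):
    s=r.snapshot(n); cv2.imwrite(f"pics/{n}0.png",s["frame"][:,:,::-1])
    np.savez(f"{n}0.npz",**s)
    print(n,s["fx"],s["cx"],s["cy"],s["dist_coeffs"],np.round(s["R"],3).tolist(),s["t"])
print(r.sense())
E
```

```text
pics
scene 389.0478179604475 317.56719119704 193.0647404600021 [0.02674351 0.         0.         0.         0.        ] [[-0.864, 0.503, 0.01], [0.304, 0.539, -0.786], [-0.401, -0.676, -0.618]] [ 0.47860845 -0.04857158  1.70222718]
top 438.968905096455 314.40593574582846 208.91496231641753 [-0.05417066  0.          0.          0.          0.        ] [[0.016, -1.0, -0.007], [-0.984, -0.015, -0.177], [0.176, 0.009, -0.984]] [0.00879896 0.53590056 1.44262727]
{'clock': 0.1, 'joints': array([ 7.01465207e+01,  5.25951138e+00,  7.05761895e+01, -2.96353007e-04,
        1.04266348e+02, -3.24898298e+00]), 'joint_vel': array([-0.12278517, -0.12055092, -0.15189856, -0.01481811, -0.12263302,
       -0.14319863]), 'joint_torque': array([ 2.61915877e-03, -4.47856915e+01, -4.07570314e+01,  7.00007938e-02,
        2.83685565e-02, -1.02490819e-04]), 'tcp_pos': array([0.1714819 , 0.57502858, 0.40360025]), 'orientation': array([-1.79898099e+02, -5.49673955e-03,  1.63395426e+02]), 'contact_force': array([-0.02301622, -0.08828131,  0.16492956]), 'torque': array([ 0.04611055, -0.024709  , -0.02787808]), 'opening': 0.08779435573471178}
```

View pics/scene0.png

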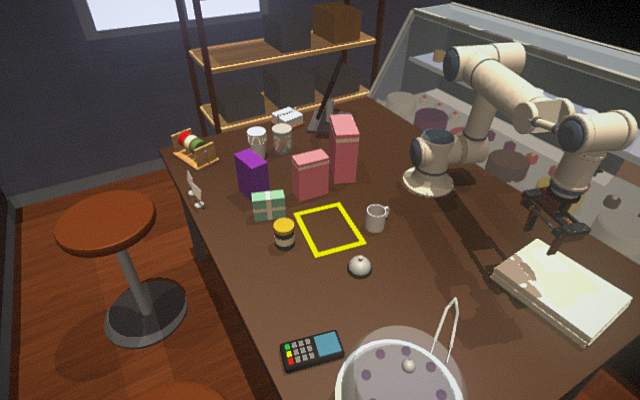

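View pics/top0.png

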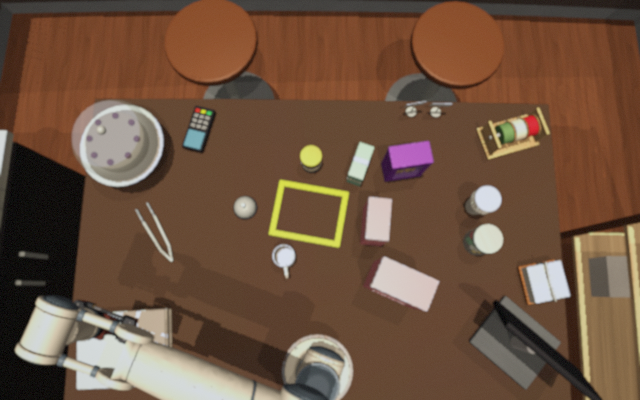

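Candidates: the smaller pink carton at top (378,220) / scene (310,175), the taller pink carton at top (404,284) / scene (344,148), and the purple box at top (407,160) / scene (252,174). I choose the smaller pink one and check it in crops.

```bash
python3 - <<'E'
import cv2
a=cv2.imread("pics/top0.png")[140:270,230:420]; cv2.imwrite("pics/top0c.png",cv2.resize(a,None,fx=4.2,fy=4.2,interpolation=cv2.INTER_CUBIC))
a=cv2.imread("pics/scene0.png")[130:270,240:400]; cv2.imwrite("pics/scene0c.png",cv2.resize(a,None,fx=4,fy=4,interpolation=cv2.INTER_CUBIC))
E
```

```text
(no output)
```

View pics/top0c.png

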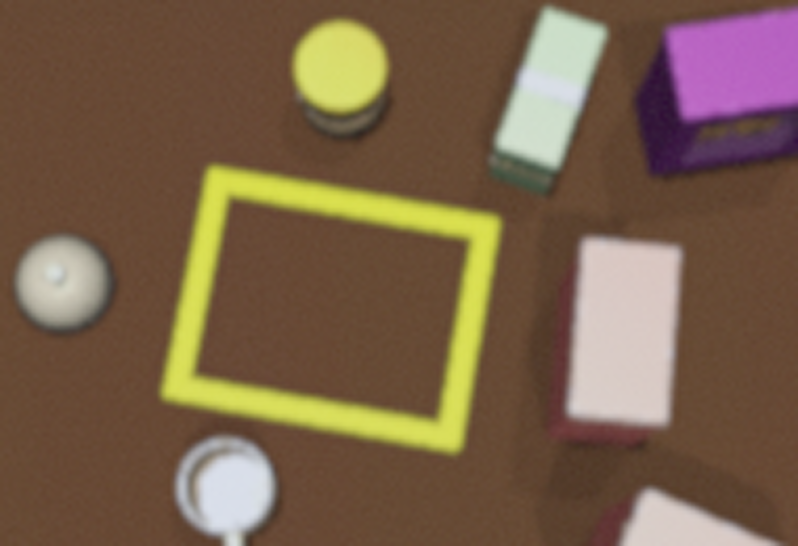

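View pics/scene0c.png

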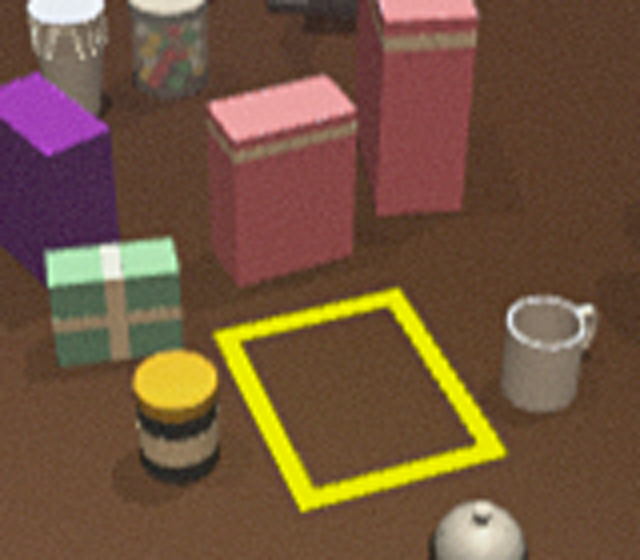

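```bash
cat > h.py <<'E'
import numpy as np,cv2
from scipy.optimize import least_squares
def crop2px(p,s,ox,oy):
    p=np.array(p,float); return (p+.5)/s-.5+[ox,oy]
def cam(n,snap=None):
    s=snap or np.load(n); K=np.array([[s["fx"],0,s["cx"]],[0,s["fy"],s["cy"]],[0,0,1]],float)
    return K,np.array(s["dist_coeffs"],float),np.array(s["R"],float),np.array(s["t"],float)
def proj(c,X):
    K,d,R,t=c; return cv2.projectPoints(np.array(X,float).reshape(-1,3),cv2.Rodrigues(R)[0],t.reshape(3,1),K,d)[0].reshape(-1,2)
def atz(c,px,z=0.):
    K,d,R,t=c; u=cv2.undistortPoints(np.array(px,float).reshape(-1,1,2),K,d).reshape(-1,2)
    D=np.c_[u,np.ones(len(u))]@R; o=-R.T@t; z=np.broadcast_to(z,len(u))
    return o+D*((z-o[2])/D[:,2])[:,None]
def tri(c1,p1,c2,p2):
    out=[]
    for a,b in zip(p1,p2):
        f=lambda X:np.r_[proj(c1,X)[0]-a,proj(c2,X)[0]-b]
        q=least_squares(f,[.5,0,.1]); out.append(np.r_[q.x,np.abs(q.fun).max()])
    return np.array(out)
def fitrect(pts,L,W): # pts order: (-x,-?)...
    m=lambda q:q[:2]+np.array([[-L/2,W/2],[-L/2,-W/2],[L/2,-W/2],[L/2,W/2]])@np.array([[np.cos(q[2]),np.sin(q[2])],[-np.sin(q[2]),np.cos(q[2])]])
    best=min((least_squares(lambda q:(m(q)-pts[:,:2]).ravel(),[*pts[:,:2].mean(0),a]) for a in np.arange(0,6.28,.7)),key=lambda s:s.cost)
    return best.x,np.abs(best.fun).max()
E
python3 - <<'E'
from h import *
np.set_printoptions(precision=4,suppress=True)
T=cam("top0.npz");S=cam("scene0.npz")
tp=lambda p:crop2px(p,4.2,230,140); sp=lambda p:crop2px(p,4,240,130)
ft=tp([(501,215),(461,453),(161,399),(208,165)]); fs=sp([(216,333),(402,289),(506,455),(305,510)])
print("tri frame",tri(T,ft,S,fs))
for c,p in((T,ft),(S,fs)):
    X=atz(c,p); print(X, [np.linalg.norm(X[i]-X[i-1]) for i in range(4)])
    # customer side = away from robot = ? decide sign by fit
    for o in ([0,1,2,3],[1,0,3,2]): 
        q,e=fitrect(X[o],.248,.198); print(o,q[:2],np.degrees(q[2])%360,e)
bt=tp([(582,237),(567,414),(669,426),(681,246)]); bs=sp([(237,143),(355,108),(322,76),(209,103)])
B=tri(T,bt,S,bs); print("box top",B)
F=atz(S,sp([(240,285),(354,252)])); print("feet scene",F)
for c,p in((T,bt),(S,bs)): 
    X=atz(c,p,.18); print(X)
    q,e=fitrect(X[[2,3,0,1]],.07,.13); print(q[:2],np.degrees(q[2])%360,e)
    q,e=fitrect(X[[3,2,1,0]],.07,.13); print(q[:2],np.degrees(q[2])%360,e)
E
```

```text
tri frame [[ 0.6073 -0.1011  0.0061  0.8606]
 [ 0.409  -0.0698  0.0033  0.4404]
 [ 0.452   0.176   0.0031  0.5026]
 [ 0.6471  0.1451  0.0078  0.545 ]]
[[ 0.611  -0.1032  0.    ]
 [ 0.4103 -0.0708  0.    ]
 [ 0.4511  0.1775  0.    ]
 [ 0.6507  0.1446  0.    ]] [np.float64(0.2509572193408225), np.float64(0.2032939964070894), np.float64(0.2516283940369694), np.float64(0.20226738178425355)]
[0, 1, 2, 3] [0.5308 0.037 ] 80.85491397177303 0.1985025377311045
[1, 0, 3, 2] [0.5308 0.037 ] 80.7671202836017 0.002855965668173477
[[ 0.6019 -0.1046  0.    ]
 [ 0.4054 -0.0718  0.    ]
 [ 0.4514  0.1725  0.    ]
 [ 0.6421  0.1403  0.    ]] [np.float64(0.24821731652962775), np.float64(0.19920169100594518), np.float64(0.24855570954708398), np.float64(0.19343966703422333)]
[0, 1, 2, 3] [0.5252 0.0341] 79.2290181359622 0.19712334803210196
[1, 0, 3, 2] [0.5252 0.0341] 80.18871682368832 0.002593505311491051
box top [[ 0.5531 -0.1492  0.1834  0.5543]
 [ 0.4239 -0.1391  0.1862  0.577 ]
 [ 0.4169 -0.2139  0.18    0.5743]
 [ 0.5465 -0.2215  0.1858  0.7747]]
feet scene [[ 0.5463 -0.1587  0.    ]
 [ 0.4162 -0.1481  0.    ]]
[[ 0.5551 -0.1505  0.18  ]
 [ 0.4235 -0.1389  0.18  ]
 [ 0.4158 -0.213   0.18  ]
 [ 0.5494 -0.2237  0.18  ]]
[ 0.4859 -0.1815] 85.1090629156798 0.002397021966468571
[ 0.4859 -0.1815] 265.3630467259973 0.07226969682085777
[[ 0.5495 -0.1518  0.18  ]
 [ 0.4202 -0.1491  0.18  ]
 [ 0.4184 -0.2159  0.18  ]
 [ 0.5406 -0.2268  0.18  ]]
[ 0.4822 -0.1859] 86.60836862852184 0.004368494690686342
[ 0.4822 -0.1859] 267.41357930721375 0.07295901842005292
```

```bash
python3 - <<'E'
import cv2
a=cv2.imread("pics/top0.png")[140:320,350:520]; cv2.imwrite("pics/top0d.png",cv2.resize(a,None,fx=3.3,fy=3.3,interpolation=cv2.INTER_CUBIC))
a=cv2.imread("pics/scene0.png")[100:230,220:370]; cv2.imwrite("pics/scene0d.png",cv2.resize(a,None,fx=4.5,fy=4.5,interpolation=cv2.INTER_CUBIC))
E
```

```text
(no output)
```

View pics/top0d.png

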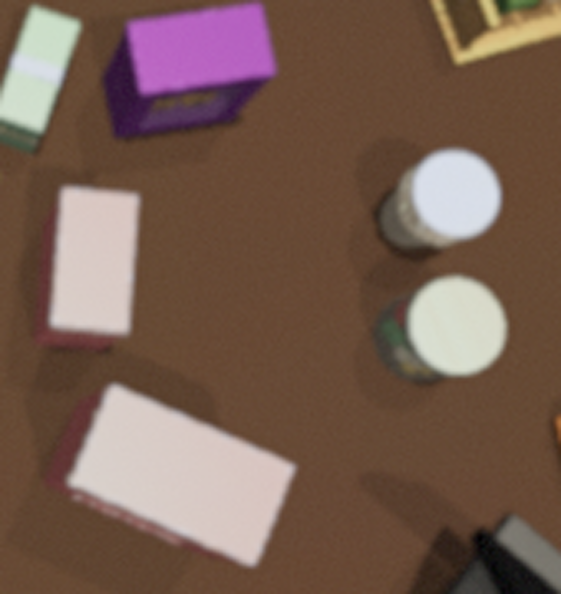

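View pics/scene0d.png

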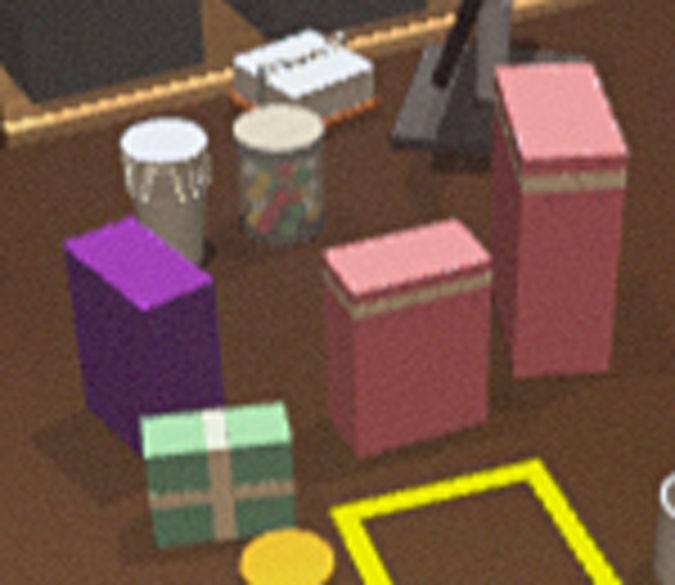

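The crops show the smaller pink carton at top (378,220), with its plain face (no window) towards the frame. The taller pink box is at (404,284) and the purple one at (407,160), both close to the corridor. Next I'll measure the obstacles.

```bash
python3 - <<'E'
from h import *
np.set_printoptions(precision=3,suppress=True)
T=cam("top0.npz");S=cam("scene0.npz")
tp=lambda p:crop2px(p,3.3,350,140); sp=lambda p:crop2px(p,4.5,220,100)
# tall pink top: top view (112,383),(68,484),(254,566),(296,466) ; scene (497,66)->?
a=tp([(112,383),(68,484),(254,566),(296,466)]); b=sp([(524,160),(626,157),(586,64),(497,66)])
X=tri(T,a,S,b);print("tall",X)
a=tp([(130,22),(142,95),(276,72),(264,4)]); b=sp([(150,308),(212,282),(132,218),(66,242)])
print("purple a",tri(T,a,S,b))
a=tp([(142,95),(276,72),(264,4),(130,22)]); print("purple b",tri(T,a,S,b))
a=tp([(33,6),(81,21),(40,137),(0,118)]);print("mint z.1",atz(T,a,.1))
print("cups",atz(T,tp([(456,195)]),.14),"jar",atz(T,tp([(457,326)]),.119))
E
```

```text
tall [[ 0.366 -0.187  0.242  0.378]
 [ 0.279 -0.149  0.239  0.45 ]
 [ 0.212 -0.309  0.241  0.829]
 [ 0.296 -0.346  0.245  0.377]]
purple a [[ 0.713 -0.215  0.186  0.997]
 [ 0.646 -0.229  0.18   0.386]
 [ 0.668 -0.356  0.183  0.264]
 [ 0.735 -0.346  0.184  0.558]]
purple b [[ 0.672 -0.246  0.143  6.794]
 [ 0.653 -0.35   0.134 12.725]
 [ 0.706 -0.326  0.222  7.392]
 [ 0.728 -0.226  0.231 11.35 ]]
mint z.1 [[ 0.76  -0.132  0.1  ]
 [ 0.744 -0.181  0.1  ]
 [ 0.622 -0.139  0.1  ]
 [ 0.641 -0.099  0.1  ]]
cups [[ 0.561 -0.541  0.14 ]] jar [[ 0.435 -0.543  0.119]]
```

```bash
cat >> h.py <<'E'
from scipy.spatial.transform import Rotation as Ro
def pose(tip,yaw,theta,sgn=1,L=.182):
    "tip pos, forward yaw (deg), tilt (deg) -> tcp,rpy"
    y,t=np.radians([yaw,theta]); z=np.array([np.sin(t)*np.cos(y),np.sin(t)*np.sin(y),-np.cos(t)])
    j=sgn*np.array([-np.sin(y),np.cos(y),0]); R=np.c_[np.cross(j,z),j,z]
    return (np.array(tip)-L*z), Ro.from_matrix(R).as_euler("xyz",degrees=True)
E
python3 - <<'E'
from station import r
from h import *
np.set_printoptions(precision=3,suppress=True)
A=[];b=[]
for R_ in(.4,.5,.6,.7):
  for z in (.25,.35,.45):
    for p in(-30,0,30):
      M=Ro.from_euler('y',180+p,degrees=True)
      q=r.inverse_kinematics([R_,0,z],list(M.as_euler('xyz',degrees=True)))
      if q is None: continue
      q=np.radians(q)
      s=q[1]+q[2]+q[4]
      if abs(q[3])>.01: continue
      A.append([1,np.sin(q[1]),np.cos(q[1])*0,np.sin(q[1]+q[2]),np.cos(q[1]+q[2]),np.sin(s),0]);b.append(R_)
      A.append([0,np.cos(q[1]),0,np.cos(q[1]+q[2]),-np.sin(q[1]+q[2]),np.cos(s),1]);b.append(z)
x,res,*_=np.linalg.lstsq(np.array(A),np.array(b),rcond=None);print(len(b),"a1,L2,_,L3,off,d6,d1",x,res)
for yaw in(80,86):
 for th in(30,35,40):
  for sg in(1,-1):
   for tip in ([.487,-.245,.02],[.5,-.16,.02],[.5,-.16,.15]):
    p,o=pose(tip,yaw,th,sg); q=r.inverse_kinematics(list(p),list(o)); 
    print(yaw,th,sg,p,o,q)
E
```

```text
24 a1,L2,_,L3,off,d6,d1 [ 0.001  0.372  0.     0.558  0.097  0.005 -0.005] []
80 30 1 [ 0.471 -0.335  0.178] [ 180.   30. -100.] [-45.553  13.353  87.161  24.214  97.343 143.758]
80 30 1 [ 0.484 -0.25   0.178] [ 180.   30. -100.] [-38.646   7.012  94.289  26.087  93.746 149.59 ]
80 30 1 [ 0.484 -0.25   0.308] [ 180.   30. -100.] None
80 30 -1 [ 0.471 -0.335  0.178] [180. -30.  80.] [-45.553  13.353  87.161  24.214  97.343 -36.242]
80 30 -1 [ 0.484 -0.25   0.178] [180. -30.  80.] [-38.646   7.012  94.289  26.087  93.746 -30.41 ]
80 30 -1 [ 0.484 -0.25   0.308] [180. -30.  80.] [-38.646   1.936  86.034  27.114 105.679 -24.365]
80 35 1 [ 0.469 -0.348  0.169] [-180.   35. -100.] [-47.449  16.305  85.449  27.546 100.054 142.127]
80 35 1 [ 0.482 -0.263  0.169] [-180.   35. -100.] [-40.851   9.659  93.155  29.68   96.035 147.329]
80 35 1 [ 0.482 -0.263  0.299] [-180.   35. -100.] None
80 35 -1 [ 0.469 -0.348  0.169] [180. -35.  80.] [-47.449  16.305  85.449  27.546 100.054 -37.873]
80 35 -1 [ 0.482 -0.263  0.169] [180. -35.  80.] [-40.851   9.659  93.155  29.68   96.035 -32.671]
80 35 -1 [ 
[... 1742 characters left out ...]
]
86 35 -1 [ 0.493 -0.264  0.299] [180. -35.  86.] [-39.742   6.83   82.564  29.719 110.102 -30.202]
86 40 1 [ 0.479 -0.362  0.159] [-180.   40.  -94.] [-47.789  22.002  80.451  28.803 105.615 137.048]
86 40 1 [ 0.492 -0.277  0.159] [-180.   40.  -94.] [-41.563  15.343  88.631  31.301 101.26  141.658]
86 40 1 [ 0.492 -0.277  0.289] [-180.   40.  -94.] [-41.563   9.353  81.709  33.385 112.185 148.861]
86 40 -1 [ 0.479 -0.362  0.159] [180. -40.  86.] [-47.789  22.002  80.451  28.803 105.615 -42.952]
86 40 -1 [ 0.492 -0.277  0.159] [180. -40.  86.] [-41.563  15.343  88.631  31.301 101.26  -38.342]
86 40 -1 [ 0.492 -0.277  0.289] [180. -40.  86.] [-41.563   9.353  81.709  33.385 112.185 -31.139]
```

```bash
python3 - <<'E'
from station import r
from h import *
np.set_printoptions(precision=3,suppress=True)
rng=np.random.default_rng(0)
A=[];b=[]
for k in range(60):
    p,o=pose([rng.uniform(.4,.6),rng.uniform(-.3,.3),rng.uniform(.0,.2)],rng.uniform(60,110),rng.uniform(0,45),-1)
    q=r.inverse_kinematics(list(p),list(o))
    if q is None: continue
    q=np.radians(q); z=Ro.from_euler("xyz",o,degrees=True).as_matrix()[:,2]; e=np.array([np.cos(q[0]),np.sin(q[0]),0])
    s=q[1]+q[2]
    A+= [[1,0,np.sin(q[1]),np.sin(s),np.cos(s),z@e],[0,1,np.cos(q[1]),np.cos(s),-np.sin(s),z[2]]]; b+=[p@e,p[2]]
x,res,*_=np.linalg.lstsq(np.array(A),np.array(b),rcond=None);print(len(b),"a1,d1,L2,L3,off,d6",x,res)
a1,d1,L2,L3,off,d6=x
for tip,yaw,th in (([.487,-.245,.02],86,35),([.487,-.245,.02],86,30),([.49,-.25,.2],86,35),([.51,-.1,.02],80,35),([.51,-.1,.16],80,30)):
    p,o=pose(tip,yaw,th,-1); qd=r.inverse_kinematics(list(p),list(o)); q=np.radians(qd);e=np.array([np.cos(q[0]),np.sin(q[0]),0])
    E=e*(a1+L2*np.sin(q[1]))+[0,0,d1+L2*np.cos(q[1])]; z=Ro.from_euler("xyz",o,degrees=True).as_matrix()[:,2]; W=p-d6*z
    print("tip",tip,"TCP",p,"wrist",W,"elbow",E, qd[:6])
E
```

```text
120 a1,d1,L2,L3,off,d6 [0.    0.157 0.373 0.559 0.097 0.167] [0.]
tip [0.487, -0.245, 0.02] TCP [ 0.48  -0.349  0.169] wrist [ 0.473 -0.445  0.306] elbow [ 0.083 -0.086  0.51 ] [-46.246  18.72   82.522  25.793 102.622 -41.923]
tip [0.487, -0.245, 0.02] TCP [ 0.481 -0.336  0.178] wrist [ 0.475 -0.419  0.323] elbow [ 0.071 -0.07   0.516] [-44.52   15.531  84.603  22.677  99.638 -40.621]
tip [0.49, -0.25, 0.2] TCP [ 0.483 -0.354  0.349] wrist [ 0.476 -0.45   0.486] elbow [ 0.061 -0.064  0.519] [-46.359  13.695  69.804  28.826 118.472 -33.363]
tip [0.51, -0.1, 0.02] TCP [ 0.492 -0.203  0.169] wrist [ 0.475 -0.297  0.306] elbow [ 0.031 -0.022  0.528] [-35.511   5.829  97.353  31.225  93.08  -28.359]
tip [0.51, -0.1, 0.16] TCP [ 0.494 -0.19   0.318] wrist [ 0.48  -0.272  0.463] elbow [-0.01   0.007  0.53 ] [-33.092  -1.92   88.87   28.295 103.999 -18.793]
```

```bash
cat >> h.py <<'E'
def show(r,tag):
    for n in("scene","top"):
        s=r.snapshot(n); np.savez(f"{n}{tag}.npz",**s); f=s["frame"][:,:,::-1]
        cv2.imwrite(f"pics/{n}{tag}.png",f)
        y,x=((120,220) if n=="scene" else (140,230)); cv2.imwrite(f"pics/{n}{tag}c.png",cv2.resize(f[y:y+150,x:x+190],None,fx=4,fy=4,interpolation=cv2.INTER_CUBIC))
def st(r):
    s=r.sense(); np.set_printoptions(precision=4,suppress=True); print("t",round(s["clock"],2),s["tcp_pos"],s["orientation"],"F",s["contact_force"],flush=True)
E
python3 - <<'E'
from station import r
from h import *
p,o=pose([.487,-.265,.275],86,32,-1); r.reach(list(p),list(o)); st(r); print(p,o)
p,o=pose([.487,-.265,.018],86,32,-1); r.servo_line(list(p),speed=.12); r.wait(.2); st(r); print(p)
show(r,"1")
E
```

```text
t 3.27 [ 0.4808 -0.3605  0.4294] [179.9891 -31.9979  86.0877] F [ 0.1578 -0.3009  0.2844]
[ 0.4803 -0.3612  0.4293] [180. -32.  86.]
t 5.77 [ 0.4803 -0.3612  0.1726] [179.9747 -31.982   86.0156] F [-0.0373 -0.5274 -0.5111]
[ 0.4803 -0.3612  0.1723]
```

View pics/scene1c.png

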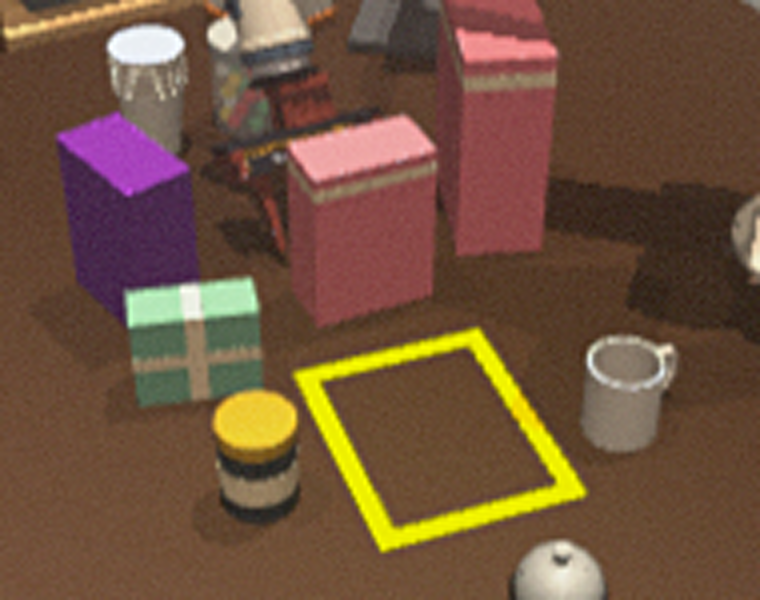

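View pics/top1.png

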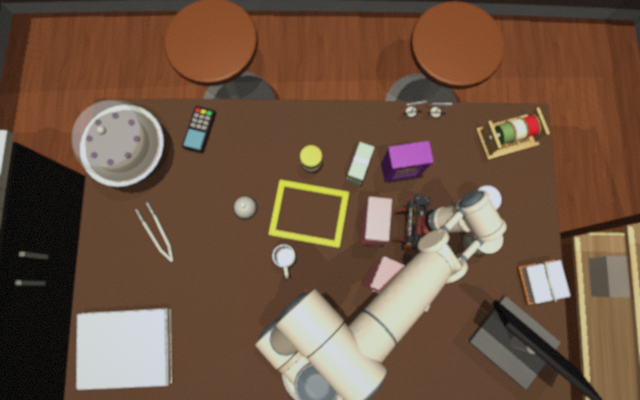

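The gripper stands clear behind the box (top (410,222)), the box is untouched, and nothing is near the gripper's sides. Now I'll push low in two stages.

```bash
python3 - <<'E'
from station import r
from h import *
def tipfor(bx,by,yaw,gap=0.0):
    u=np.array([np.cos(np.radians(yaw)),np.sin(np.radians(yaw))]); return np.r_[np.array([bx,by])-(.035+.0085+gap)*u,.018]
p,o=pose(tipfor(.485,-.183,86,.004),86,32,-1); r.servo_line(list(p),speed=.06); st(r)
F=np.array([.528,.0355]); a=80.5; u=np.array([np.cos(np.radians(a)),np.sin(np.radians(a))])
g=F-.143*u
p,o=pose(tipfor(*g,a),a,32,-1); print(p,o); r.servo_line(list(p),list(o),speed=.04); st(r)
r.wait(.2); st(r); show(r,"2")
E
```

```text
t 6.6 [ 0.475  -0.3265  0.1725] [179.981  -31.9755  86.0205] F [-0.3845 -1.4908 -0.2284]
[ 0.4813 -0.2436  0.1723] [180.  -32.   80.5]
t 8.83 [ 0.4813 -0.2436  0.1723] [-179.9986  -32.0083   80.4922] F [-1.1162 -1.9327 -0.7387]
t 9.03 [ 0.4813 -0.2436  0.1723] [-179.9952  -32.0035   80.4951] F [-0.9305 -2.468   0.3229]
```

View pics/scene2c.png

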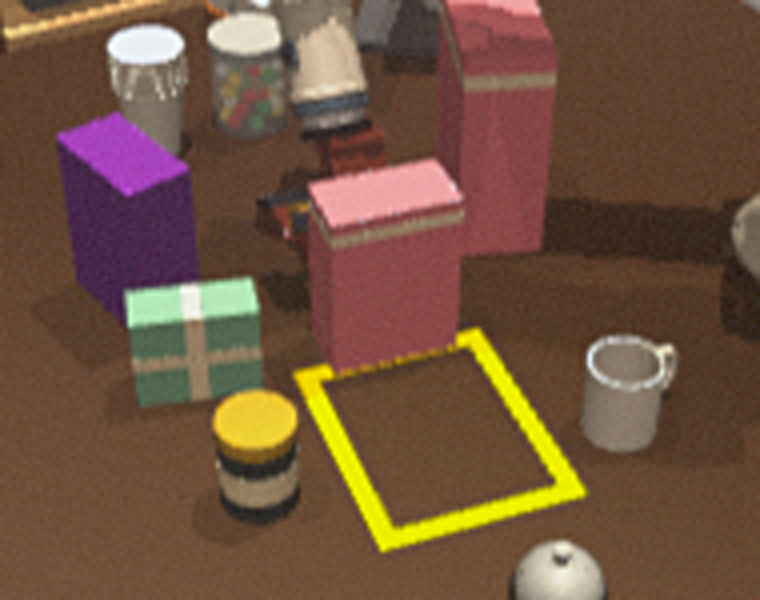

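View pics/top2c.png

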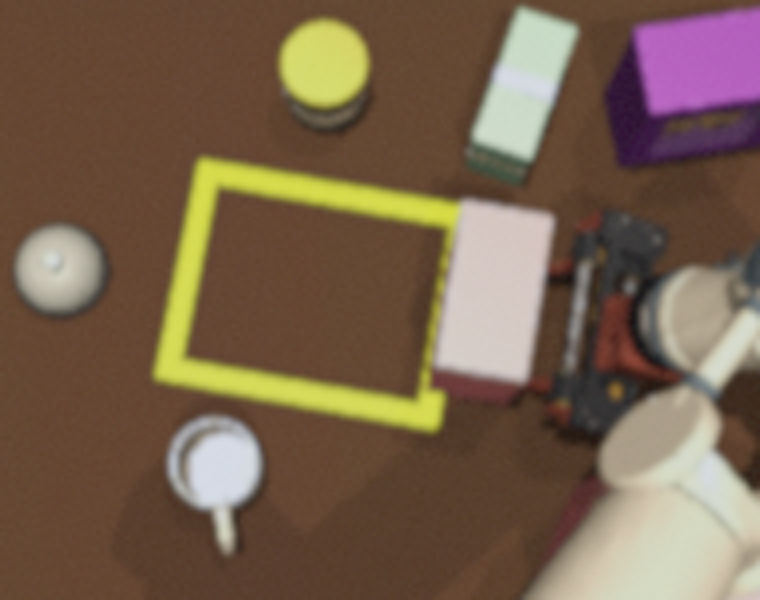

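The box stands upright, its front foot edge on the near tape: scene crop (332,370) and (460,346). I'll measure it in frame coordinates.

```bash
cat >> h.py <<'E'
FS=[(478,327),(296,374),(385,550),(588,494)] # scene crop frame corners order (-x,+y),(-x,-y),..
FT=[(440,431),(483,202),(203,157),(153,380)]
def inframe(c,fr,off,pts,z):
    X=atz(c,crop2px(fr,4,*off)); q,e=fitrect(X,.248,.198)
    P=atz(c,crop2px(pts,4,*off),z)[:,:2]-q[:2]; C,S=np.cos(q[2]),np.sin(q[2])
    return P@np.array([[C,-S],[S,C]])*1000,q,e
E
python3 - <<'E'
from h import *
np.set_printoptions(precision=2,suppress=True)
T=cam("top2.npz");S=cam("scene2.npz")
P,q,e=inframe(S,FS,(220,120),[(332,370),(460,346)],0); print("scene feet",P,q,e, np.degrees(np.arctan2(*(P[0]-P[1])))) 
P,q,e=inframe(S,FS,(220,120),[(330,228),(463,207),(432,160),(308,183)],.18); print("scene top",P)
X=P[[2,3,0,1]]
FT2=[(440,431),(463,203),(203,157),(153,380)]
# near customer corner hidden: use 3 others + pre-push estimate (501,215)/4.2*4
FT2[1]=tuple((np.array((501.5,215.5))/4.2*4-.5))
P,q,e=inframe(T,FT2,(230,140),[(461,200),(436,374),(526,385),(554,213)],.18); print("top",P,q,e)
E
```

```text
scene feet [[-115.89  -62.77]
 [-105.66   70.13]] [0.53 0.03 1.41] 0.002911565946132344 -175.5995653576341
scene top [[-105.97  -65.65]
 [ -94.64   61.12]
 [-177.91   64.12]
 [-181.86  -61.09]]
top [[-105.08  -61.6 ]
 [-109.2    76.13]
 [-178.3    72.15]
 [-177.96  -64.37]] [0.53 0.04 1.41] 0.003381528955929497
```

```bash
python3 - <<'E'
from station import r
from h import *
F=np.array([.528,.0355]); a=80.5; u=np.array([np.cos(np.radians(a)),np.sin(np.radians(a))])
def go(d,z,sp):
    p,o=pose(np.r_[F+d*u,z],a,32,-1); r.servo_line(list(p),list(o),speed=sp)
d=-.143-.0435+.011
go(d,.018,.03); r.wait(.2); st(r)
go(d-.03,.018,.08); go(d-.03,.145,.12); r.wait(.2); st(r)
show(r,"3")
E
```

```text
t 9.85 [ 0.4832 -0.2325  0.1724] [-179.9964  -32.0354   80.5119] F [ 0.2844 -0.9669 -0.3767]
t 11.78 [ 0.4781 -0.2623  0.2985] [-179.9138  -32.0414   80.4527] F [0.1234 0.2256 1.1242]
```

View pics/scene3c.png

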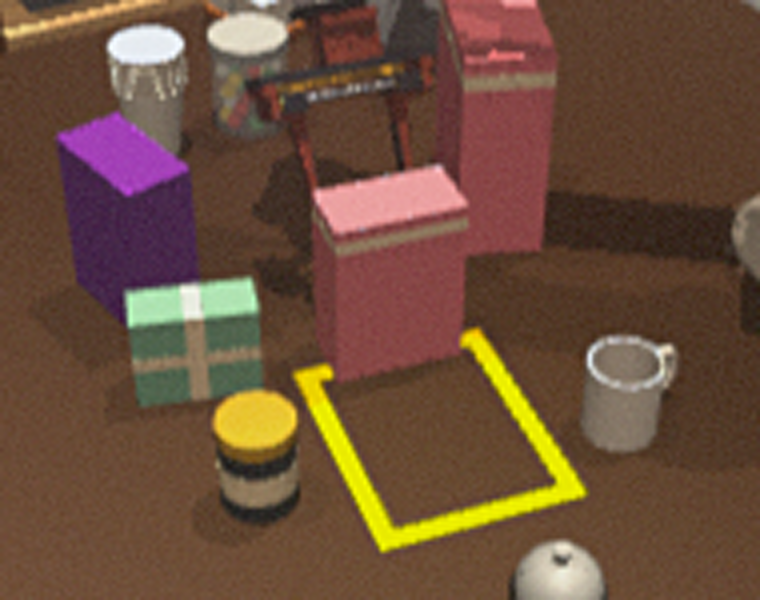

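View pics/top3c.png

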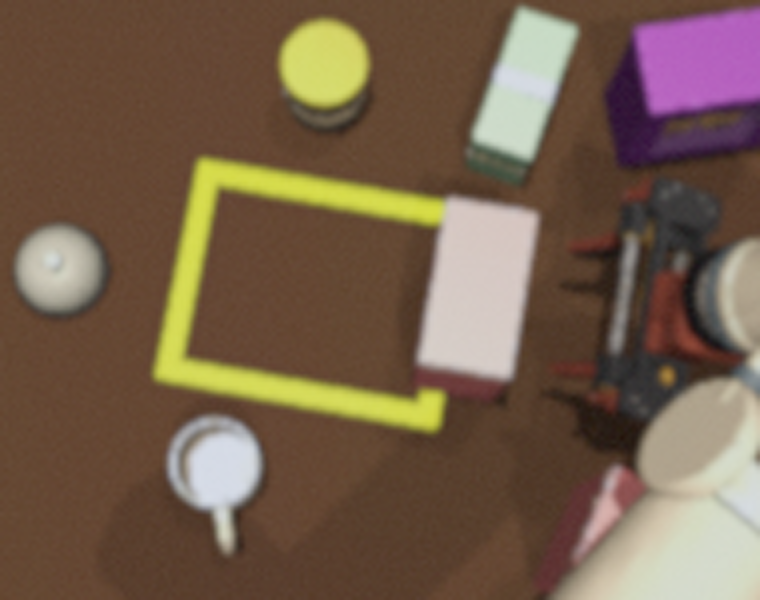

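The box is upright, its front foot edge just past the inner edge of the near tape (scene crop (337,380)–(464,358)). It sits centred between the long tapes and square to the frame. Now I'll tip it.

```bash
python3 - <<'E'
from station import r
from h import *
S=cam("scene3.npz");P,q,e=inframe(S,FS,(220,120),[(337,380),(464,358)],0); print(P)
F=np.array([.528,.0355]); a=80.5; u=np.array([np.cos(np.radians(a)),np.sin(np.radians(a))])
def go(d,z,sp):
    p,o=pose(np.r_[F+d*u,z],a,32,-1); r.servo_line(list(p),list(o),speed=sp)
d=-.143-.0435+.011
go(d-.006,.145,.08)
go(d+.03,.145,.05); st(r)
go(d+.075,.145,.06); st(r); r.wait(.6); st(r)
show(r,"4")
E
```

```text
[[-100.11371642  -63.13063937]
 [ -87.17454963   66.59289723]]
t 13.2 [ 0.488  -0.2032  0.2993] [-179.9904  -31.9907   80.4989] F [-0.5369 -1.1525  0.6593]
t 14.1 [ 0.4955 -0.1588  0.2994] [179.9985 -31.9901  80.5041] F [-0.5296 -0.5995  0.275 ]
t 14.7 [ 0.4955 -0.1588  0.2993] [-179.9956  -31.9979   80.494 ] F [-0.3126  0.5047  0.0092]
```

View pics/scene4c.png

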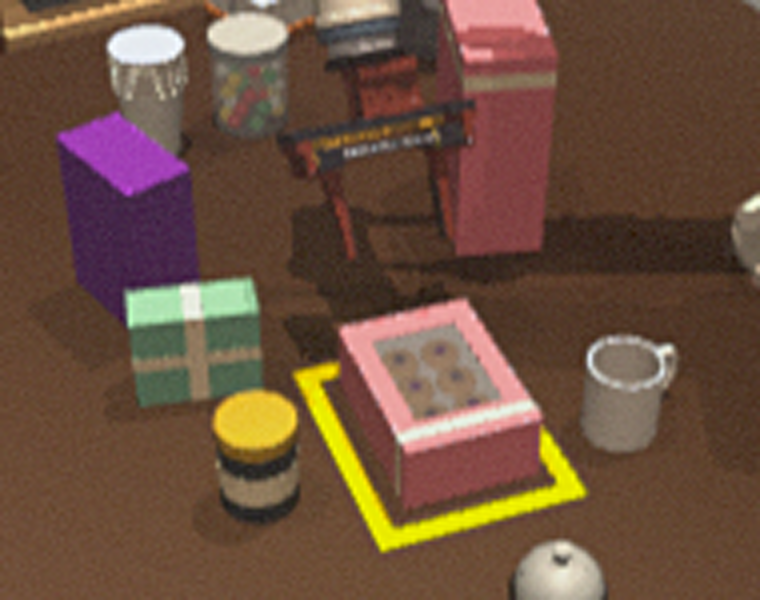

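View pics/top4c.png

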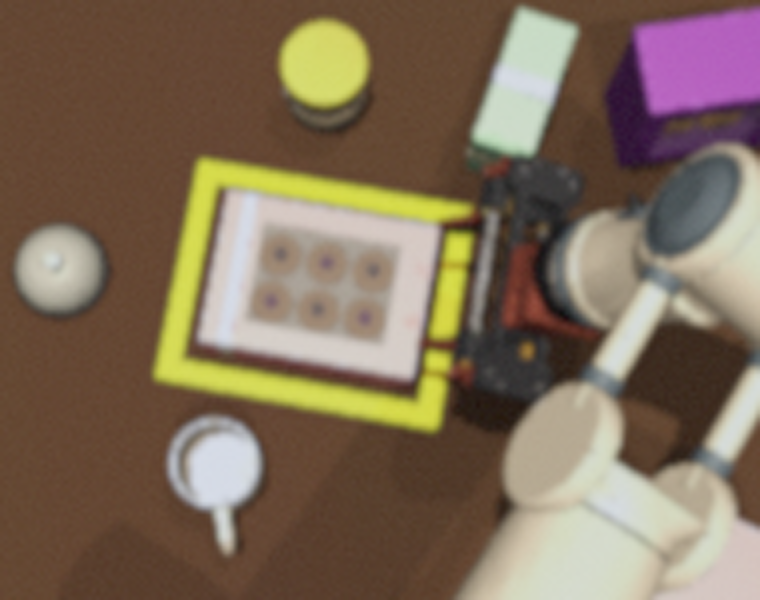

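The box lies flat, window up, with yellow tape showing on all sides (top crop (220,190)–(415,382)). I'll back off, take a final check and hand in.

```bash
python3 - <<'E'
from station import r
from h import *
F=np.array([.528,.0355]); a=80.5; u=np.array([np.cos(np.radians(a)),np.sin(np.radians(a))])
p,o=pose(np.r_[F-.17*u,.20],a,32,-1); r.servo_line(list(p),list(o),speed=.12); r.wait(.5); st(r); show(r,"5")
A=cv2.imread("pics/top0.png").astype(int);B=cv2.imread("pics/top5.png").astype(int)
T=cam("top5.npz")
P,q,e=inframe(T,[(440,431),tuple((np.array((501.5,215.5))/4.2*4-.5)),(203,157),(153,380)],(230,140),[(220,188),(443,224),(415,384),(196,345)],.07); print(P)
E
```

```text
t 16.19 [ 0.484  -0.2272  0.3543] [-179.9995  -32.0016   80.512 ] F [ 0.2289 -0.2265 -0.0972]
[[ 94.2527 -61.082 ]
 [-96.1825 -64.156 ]
 [-96.3977  73.165 ]
 [ 88.1917  73.7636]]
```

View pics/top5.png

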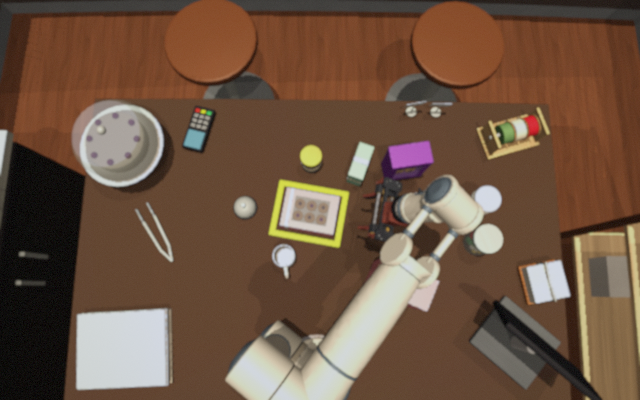

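View pics/scene5.png

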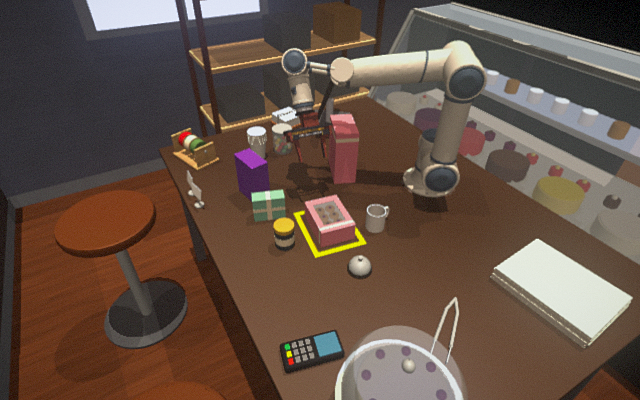

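The box is inside the frame (top (310,210)), the arm is clear, and all the other things appear at their original pixels.

```bash
python3 - <<'E'
from station import r
print(r.hand_in(), r.sense()["clock"])
E
```

```text
the job is handed in; nothing more can be done
the job is handed in; nothing more can be done
```

The smaller pink box now lies flat inside the yellow tape frame, window up, and the job is handed in. I pushed it upright with the open fingertips low on its window face until its leading edge was just past the near tape. I then backed off, tipped it with one push near the top, and drew back about 60 mm from the box before handing in. It landed there by itself and was never gripped, lifted or shoved afterwards.

- **Position:** in the last top view the box spans about -96 to +91 mm along the frame and -63 to +73 mm across it. The outer limits are ±124 and ±99 mm, and tape shows on every side.
- **Forces and time:** the sensed tool force stayed at about 2.6 N or less at the moments I read it. The clock read about 16 s at the last reading.
- **Other things:** by eye, nothing else has moved in the pictures. The tall pink box was partly hidden by the arm in the last top view, but in the scene view it stands where it was.
- **Disagreements:**
  - The two cameras differed by 3–6 mm in absolute position.
  - They also differed by up to about 6° on the standing box's turn (scene -4°, top +2°).
  - The last measurement made the box about 5 mm too long.
  - All of these are well within the margins to the frame's edges.

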